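# Turn the spot plate over in the drain tray

### The job

The white plastic spot plate was left to dry in the steel tray with its wells facing down; turn it over so that it lies flat in the tray with its wells up. Using only the fingertips, push it against the tall sloping side of the tray until it climbs and stands leaning there, then push its raised upper edge from behind that side so that it falls over backwards into the tray. Do not lift or carry the plate off the tray, leave the beaker, the small amber jar and the big white jar where they stand, and finish with the hand clear.

Things in the scene. Friction and masses are not known exactly. Their poses are not given: they have to be found in the camera images.
- plate: White plastic spot plate, loose, a slab 110 mm (x) by 95 mm (y) by 10 mm (z), about 110 g, sliding easily on steel (friction about 0.4). Origin at its centre. z points out of its plain back; its twelve round wells are in the -z face: z is up at the start and must point down at the end. Its x starts within 0.3 rad of the tray's x.
- edge_a (a point): Middle of the plate's +x (55 mm from its centre; the end nearest the tray's tall side at the start) edge, half-way up its thickness; axes as the plate's.
- edge_b (a point): Middle of the plate's -x (55 mm from its centre; the end farthest from the tall side) edge, half-way up its thickness; axes as the plate's.
- edge_c (a point): Middle of the plate's +y (47.5 mm from its centre) edge, half-way up its thickness; axes as the plate's.
- edge_d (a point): Middle of the plate's -y (47.5 mm from its centre) edge, half-way up its thickness; axes as the plate's.
- tray: Fixed steel tray. Origin at table height, z up; x is level and points to its only tall side, the one away from the robot; y runs along that side. Flat floor, top 4 mm above the table, from x = -121 to +105 mm and y = -176 to +176 mm. The other three sides have a lip only 12 mm high above the floor. Open space over the table lies beyond the tall side.
- wall_foot (a point): Middle of the line where the floor meets the tall side, on the floor's top (tray x = 105 mm, 4 mm above the table); axes as the tray's. The side is coved, so an edge pushed against it climbs: from here through points (mm out, mm up) 12, 12; 21, 24; 28, 38; 34, 52; 37, 66, full width.
- rim (a point): Top of the tall side's 5 mm thick rim bar, at mid-width (tray x = 145 mm, 72 mm above the table); axes as the tray's. With its lower edge at the foot of the tall side the plate leans here stably by itself at about 60 degrees, its upper edge some 30 mm above the rim.
- beaker: Small glass beaker, 52 mm across and 68 mm tall, standing in the tray to one side of the plate; origin at the centre of its underside. Leave it alone.
- vial: Small amber glass jar with black cap, 44 mm across and 55 mm tall, standing in the tray on the other side of the plate; origin at the centre of its underside. Leave it alone.
- jar: Big white plastic jar, 116 mm across, 170 mm tall, on the table left or right of the tray; origin at the centre of its underside. Leave it alone. On the tray's other side stands a fixed wire rack of markers and glass tubes, 110 x 210 mm, 140 mm tall.
Things that resemble listed ones, but are neither listed nor needed, are in the scene too. Several things have the shape of the plate; the one meant has the colours described above.

How it is judged:
On the way:
1. the plate stands tipped up, one edge down in the tray, leaning against the tall side (angle between plate's own z axis and vertical between 0.8 and 1.7 rad and x of plate in the frame of tray between 0.085 and 0.15 m and z of plate in the frame of tray below 0.075 m), for 0.2 s.
At the end, for the whole second after the job is handed in: The plate lies at rest, flat on the tray's floor with its wells up (within 0.1 rad; its centre less than 14 mm above the table), wholly inside the tray, and the beaker, amber jar and big jar stand upright within 25 mm of where they were (angle between plate's own z axis and vertical above 3.04 rad and z of plate in the frame of tray below 0.014 m and x of plate in the frame of tray between -0.08 and 0.07 m and y of plate in the frame of tray between -0.14 and 0.14 m and linear speed of plate below 0.01 m/s and angular speed of plate below 0.1 rad/s and not (distance of beaker from where it was at the start of the episode above 0.025 m) and not (distance of vial from where it was at the start of the episode above 0.025 m) and not (distance of jar from where it was at the start of the episode above 0.025 m) and not (angle between beaker's own z axis and vertical above 0.4 rad) and not (angle between vial's own z axis and vertical above 0.4 rad) and not (angle between jar's own z axis and vertical above 0.4 rad)); the robot touches nothing.
It fails at once if the plate is lifted: all four of its edges are more than 30 mm above the tray's floor at once (height (world z) of each of edge_a, edge_b, edge_c, edge_d above 0.034 m).
It fails at once if the beaker, the amber jar or the big jar is moved more than 25 mm or tipped (distance of any of beaker, vial, jar from where it was at the start of the episode above 0.025 m or angle between any of beaker, vial, jar's own z axis and vertical above 0.4 rad).
It also fails if it takes over 51 s, if anything falls off the work surface, if the arm or the gripper's body presses on something with over 40 N, if the wrist force passes 120 N, or if a joint passes its speed limit or range.

### The arm

A 7-joint arm with a two-finger parallel gripper is mounted at the origin on the work surface. World frame = base frame: x ahead of the robot, y to its left, z up, the work surface at z = 0. Lengths are in m, angles in rad, forces in N, time in s.
With the tool pointing down it reaches from about 0.425 to 0.875 m from the base axis. Payload 8.4 kg.
Tool frame: the origin (TCP) lies on the mounting face of the last link; the fingertips stand 173 mm ahead of it and the grasp point (between the pads) lies 155 mm ahead of it (grasp_offset is the distance from the TCP to the grasp point, in m); z points along the fingers, y is the direction in which the jaws open and shut (so a half turn about z gives the same grasp; the last joint's range is limited). The gripper opens to 85 mm and grips with 20 to 120 N. Pads are 22 mm wide; open, the fingers measure 114 mm over their backs; the gripper's body (76 mm by 85 mm) begins 54 mm behind the grasp point. The pads swing forward as they close: fully open they stand 13 mm farther back than shut.
Start: joints at [1.104, 0.333, 0.04, 1.465, -0.013, 1.343, -0.059], TCP at [0.234, -0.607, 0.405] pointing down, gripper open.
Joint ranges: [-2.58, 2.58], [-0.38, 2.09], [-1.3, 1.39], [0.25, 2.4], [-1.5, 4.64], [0.08, 2.09], [-2.65, 2.65]. Speed limits (rad/s): [2.22, 2.22, 2.79, 2.79, 3.14, 3.14, 3.14].

### API

Orientations are given as a 3x3 rotation matrix whose columns are the frame's x, y, z axes.
In Python, from workcell import * gives the robot as it stands.
- The arm moves only by the shell command python3 -m crank 'ROWS' [FORCE]. ROWS is JSON, a list of rows, each a list of 5 numbers: the shift along the tool's x, y, z in mm, then the turn about the tool's z in rad, then the finger opening in mm, from 0 to 85.4. A call has 1 to 12 rows; each row is the pose to reach, as a shift and turn from the pose measured when the call began, along the tool's axes at that moment; what a row does not reach only later rows make up. A row lasts 1/12 s, in which the tool goes at most 41.7 mm and 7.16 degrees, less where a joint would pass 70% of its speed; a pose out of reach is approached as far as the arm can. A call with a gripper value outside its range is refused whole. The fingers move at their own pace and stop on an object; FORCE is the grip in N (left out, the last holds). Time passes only in rows, so rows that repeat a pose let the fingers close. It gives the time, the measured TCP pose, the force and the opening at its end, in the units of the state.
- get_state(): the state, without advancing time (a new reading comes with each control period).
- get_image(name): name is "scene" or "top" or "wrist"; returns a dict with "frame" (420x560x3 uint8, red, green, blue), "vertical_fov" (degrees; the focal length in pixels is half the picture's height over the tangent of half this angle, whatever the lens; pixels are square), "cx", "cy" (the principal point, pixels), "world_from_camera" (4x4, takes a point from camera to world coordinates); the wrist camera has in their place "tool_from_camera" (4x4, takes a point from camera to tool coordinates, whose origin is the TCP and whose axes are the flange's). Camera axes: x right, y up, looking along -z (the intrinsics and any distortion apply to the point x, -y, -z); pixel columns grow to the right and rows downward; lengths in m; the calibration is good to about 2 mm. The wrist camera is an equidistant fisheye: a pixel r from the principal point sees the ray r / f radians off the axis. A picture is of the moment at which its call begins: read the wrist's pose just before it. There is no depth.
- job_done(): hands the job in, once; it reports no verdict.
The state is a dict: "time_s": time; "q": joint angles; "joint_vel": joint speeds; "joint_efforts": joint torques, N m; "position": TCP position; "ee_rot": TCP orientation; "force": force on the tool from outside, world axes, zero at the start; "torque": the same for the moment, N m; "gripper_width": finger opening in m.
Only numpy, scipy, OpenCV 4.12 (cv2) and the standard library are available. Lean on these libraries where they do the work, as an engineer would, in place of code of your own. Each camera call takes 0.05 s, during which the arm holds its last target.

## Working session

There is one attempt and no reset: what is moved stays moved. The work goes in short steps, Python scripts to look and compute and a shell command to move; the robot and the scene stay as the last step left them, time stands still between calls to the robot, and variables do not carry over. Pictures are saved under pics/ and viewed, and the job is handed in when it is done.

```bash
ls; mkdir -p pics; cat > h.py <<'E'
from workcell import *
import numpy as np, cv2
E
python3 - <<'E'
from h import *
s=get_state()
for k in s: print(k,np.round(s[k],3).tolist())
for n in ["scene","top","wrist"]:
    d=get_image(n); cv2.imwrite(f"pics/{n}0.png",d["frame"][:,:,::-1])
    print(n,{k:np.round(v,4).tolist() for k,v in d.items() if k!="frame"})
E
```

```text
pics
time_s 0.0
q [1.104, 0.334, 0.04, 1.466, -0.013, 1.343, -0.058]
joint_vel [-0.001, -0.0, -0.001, 0.001, -0.001, -0.0, -0.001]
joint_efforts [-0.0, -65.855, 1.366, -40.555, 0.017, 0.013, -0.0]
position [0.234, -0.606, 0.404]
ee_rot [[0.933, 0.36, -0.001], [0.36, -0.933, 0.001], [-0.0, -0.002, -1.0]]
force [-0.678, 0.393, -0.376]
torque [-0.025, -0.027, 0.0]
gripper_width 0.085
scene {'vertical_fov': 45.5387, 'cx': 283.5679, 'cy': 211.3006, 'world_from_camera': [[-0.4306, -0.6268, 0.6494, 1.5775], [0.9024, -0.2866, 0.3217, 0.4822], [-0.0155, 0.7246, 0.689, 1.0982], [0.0, 0.0, 0.0, 1.0]]}
top {'vertical_fov': 50.3785, 'cx': 276.2301, 'cy': 207.7259, 'world_from_camera': [[-0.0106, 0.9937, -0.1117, 0.4838], [-0.9999, -0.0111, -0.0043, 0.0043], [-0.0055, 0.1116, 0.9937, 1.3622], [0.0, 0.0, 0.0, 1.0]]}
wrist {'vertical_fov': 65.7065, 'cx': 284.8656, 'cy': 213.5256, 'tool_from_camera': [[0.0008, 0.9607, 0.2776, 0.0703], [1.0, -0.0009, 0.0003, -0.0002], [0.0005, 0.2776, -0.9607, 0.0304], [0.0, 0.0, 0.0, 1.0]]}
```

View pics/scene0.png

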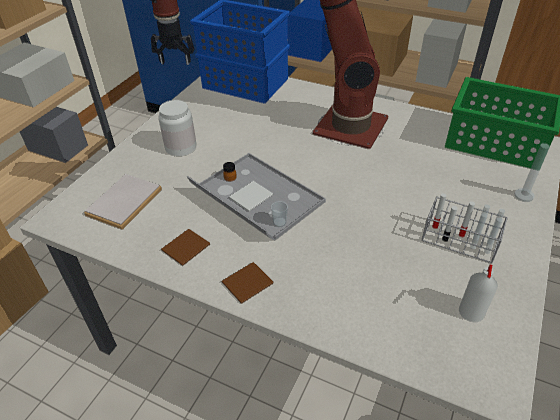

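View pics/top0.png

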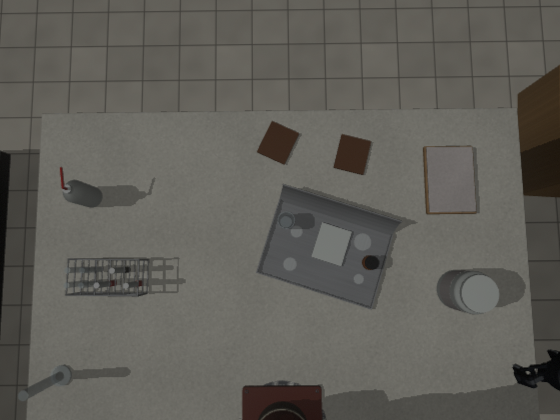

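View pics/wrist0.png

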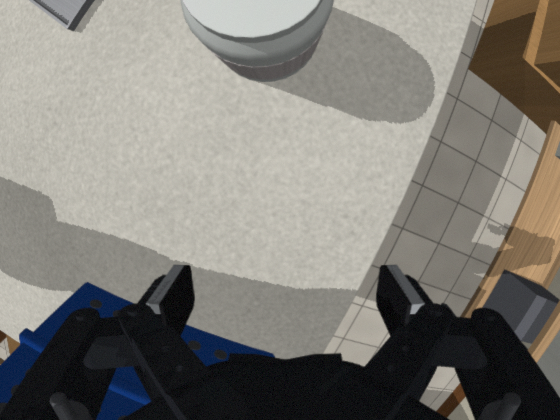

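The top view shows the tray mid-picture, with its tall side facing up and to the right. Things that could be taken for the plate:
- white slab in the tray (332,244)
- brown slabs (278,142) and (352,154)
- white-topped notebook (451,180)
- pale round patches on the tray floor

The description fits the white slab at (332,244). Next I check a close crop and measure it.

```bash
cat >> h.py <<'E'
def K(d):
    f=d["frame"].shape[0]/2/np.tan(np.radians(d["vertical_fov"])/2); return f,d["cx"],d["cy"]
def ray(d,uv):
    f,cx,cy=K(d); u,v=uv; c=np.array([(u-cx)/f,-(v-cy)/f,-1.0]); M=np.array(d["world_from_camera"])
    return M[:3,3],M[:3,:3]@c
def onz(d,uv,z):
    o,r=ray(d,uv); return o+r*(z-o[2])/r[2]
def proj(d,P):
    f,cx,cy=K(d); M=np.array(d["world_from_camera"]); c=M[:3,:3].T@(np.asarray(P)-M[:3,3])
    return np.array([cx+f*c[0]/-c[2],cy-f*c[1]/-c[2]])
def platemask(d,thr=150,box=(255,180,405,310)):
    g=cv2.cvtColor(d["frame"],cv2.COLOR_RGB2GRAY); m=np.zeros_like(g); x0,y0,x1,y1=box
    m[y0:y1,x0:x1]=(g[y0:y1,x0:x1]>thr)*255; return m
E
python3 - <<'E'
from h import *
d=get_image("top"); f=d["frame"]
cv2.imwrite("pics/topcrop.png",cv2.resize(f[175:320,245:410,::-1],None,fx=4.8,fy=4.1*4.8/4.1*0.85,interpolation=cv2.INTER_CUBIC)[:600,:800])
e=get_image("scene"); cv2.imwrite("pics/sccrop.png",cv2.resize(e["frame"][145:245,180:335,::-1],None,fx=5,fy=5,interpolation=cv2.INTER_CUBIC))
print(f[244,332],f[250,290],f[280,330],f[242,362])
E
```

```text
[117 119 116] [82 83 84] [83 83 85] [105 107 107]
```

View pics/topcrop.png

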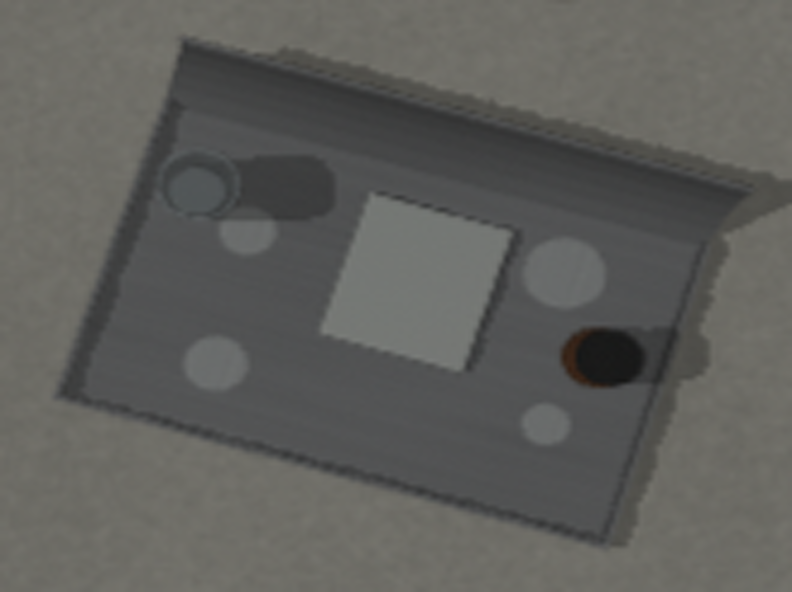

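View pics/sccrop.png

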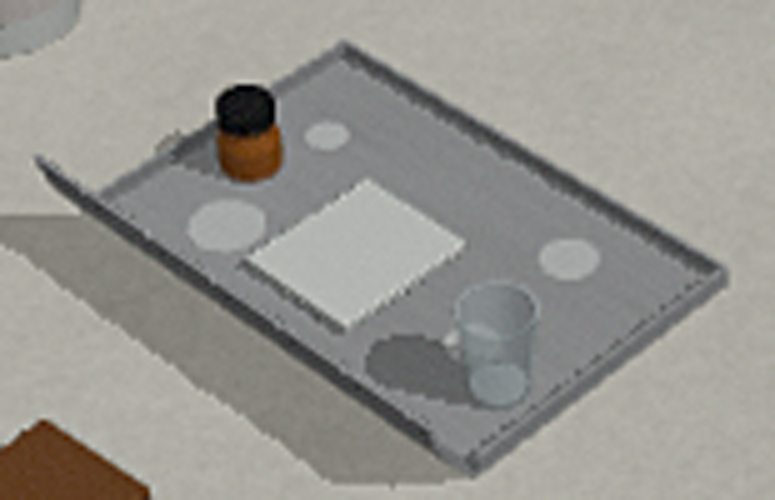

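```bash
python3 - <<'E'
from h import *
d=get_image("top")
m=platemask(d,111); n,l,st,c=cv2.connectedComponentsWithStats(m); k=l[244,332]; m=(l==k).astype(np.uint8)
cnt=max(cv2.findContours(m,0,2)[0],key=cv2.contourArea); r=cv2.minAreaRect(cnt); b=cv2.boxPoints(r); print(r)
W=np.array([onz(d,p,0.014) for p in b]); print(W.round(4)); ctr=W.mean(0); print("ctr",ctr)
for i in range(4): 
  e=W[(i+1)%4]-W[i]; print(np.linalg.norm(e),np.degrees(np.arctan2(e[1],e[0])))
A=[onz(d,p,z)[:2].round(4) for p,z in [((283.1,184.8),.072),((401.7,221.6),.072),((258.5,272.3),.016),((371,308.6),.016),((282.5,200.5),.004),((391.6,234.5),.004)]]
print("rimL rimR nearL nearR footL footR",A)
for a,b2 in [(0,1),(2,3),(4,5)]:
  e=A[b2]-A[a]; print(np.linalg.norm(e),np.degrees(np.arctan2(e[1],e[0])))
# beaker base & vial top from crops
print("beaker rim",onz(d,(245+200/4.8,175+183/4.08),.068)[:2],"vial cap",onz(d,(245+610/4.8,175+357/4.08),.055)[:2],"jar",onz(d,(479,293),.17)[:2])
E
```

```text
((330.87548828125, 243.89859008789062), (30.125776290893555, 34.83852005004883), 17.35402488708496)
[[ 0.4883 -0.0936  0.014 ]
 [ 0.588  -0.1269  0.014 ]
 [ 0.5598 -0.2131  0.014 ]
 [ 0.4606 -0.1791  0.014 ]]
ctr [ 0.52416932 -0.1531703   0.014     ]
0.10510711399899406 -18.50310750212799
0.0905977490674114 -108.08951522238752
0.10484375198351055 161.09515676840414
0.08986497963510387 72.0834204092662
rimL rimR nearL nearR footL footR [array([ 0.696 , -0.0109]), array([ 0.5843, -0.3527]), array([0.4416, 0.0651]), array([ 0.332 , -0.2668]), array([ 0.6585, -0.0093]), array([ 0.5507, -0.3393])]
0.35958883464312397 -108.09735557666427
0.3495279244924502 -108.27425358111306
0.34716111533407656 -108.09048936869218
beaker rim [ 0.59342475 -0.0200888 ] vial cap [ 0.46761085 -0.26659608] jar [ 0.38667211 -0.52024334]
```

Measured from the images:
- **Tray:** origin about (0.503, -0.139), x axis at -18.1°.
- **Plate:** tray (0.025, -0.007), almost aligned with the tray; its +x edge is about 25 mm from the foot of the tall side.
- **Beaker:** tray y about +0.14. The amber jar is at about -0.13, so both leave the lane clear.

I'll move behind the plate's near edge at a safe height.

```bash
python3 -m crank '[[372,-368,0,0.684,60],[372,-368,0,0.684,60],[372,-368,0,0.684,60],[372,-368,0,0.684,60],[372,-368,0,0.684,60],[372,-368,0,0.684,60],[372,-368,0,0.684,60],[372,-368,0,0.684,60],[372,-368,0,0.684,60],[372,-368,0,0.684,60],[372,-368,0,0.684,60],[372,-368,0,0.684,60]]'
```

```text
time_s: 1.3
position: [0.4367, -0.1541, 0.4049]
ee_rot: [[0.95, -0.311, 0.0], [-0.311, -0.95, -0.0], [0.0, -0.0, -1.0]]
force: [0.8, -1.0, 0.7]
gripper_width: 0.0603
```

```bash
cat >> h.py <<'E'
O=np.array([.503,-.139]); a=np.radians(-18.1); TX=np.array([np.cos(a),np.sin(a)]); TY=np.array([-np.sin(a),np.cos(a)])
def tray(p): q=np.asarray(p)[:2]-O; return np.round([q@TX,q@TY],4)
def wpix(d,s,P):  # world point -> wrist pixel
    M=np.array(d["tool_from_camera"]); R=np.array(s["ee_rot"]); t=R.T@(np.asarray(P)-s["position"]); c=M[:3,:3].T@(t-M[:3,3])
    v=np.array([c[0],-c[1],-c[2]]); th=np.arctan2(np.hypot(v[0],v[1]),v[2]); f=K(d)[0]; n=v[:2]/np.hypot(*v[:2]); return np.array([d["cx"],d["cy"]])+f*th*n
def wonz(d,s,uv,z):
    p=np.array(uv)-[d["cx"],d["cy"]]; r=np.hypot(*p); th=r/K(d)[0]; n=p/r
    c=np.array([n[0]*np.sin(th),-n[1]*np.sin(th),-np.cos(th)]); M=np.array(d["tool_from_camera"]); R=np.array(s["ee_rot"])
    o=R@M[:3,3]+s["position"]; w=R@M[:3,:3]@c; return o+w*(z-o[2])/w[2]
def snap(tag):
    s=get_state(); o={}
    for n in ["wrist","scene","top"]:
        d=get_image(n); o[n]=d
    w=o["wrist"]["frame"]; sc=cv2.resize(o["scene"]["frame"][120:250,160:335],(560,416),interpolation=cv2.INTER_CUBIC)
    cv2.imwrite(f"pics/{tag}w.png",w[:,:,::-1]); cv2.imwrite(f"pics/{tag}s.png",sc[:,:,::-1]); return s,o
E
python3 -m crank '[[3,-28,80,0,60],[3,-28,120,0,60],[3,-28,160,0,60],[3,-28,200,0,60],[3,-28,200,0,60],[3,-28,200,0,60],[3,-28,200,0,60],[3,-28,200,0,60],[3,-28,200,0,60]]'
python3 - <<'E'
from h import *
s,o=snap("a"); print(tray(s["position"]),s["position"],s["force"])
E
```

```text
time_s: 2.05
position: [0.4496, -0.1289, 0.2076]
ee_rot: [[0.95, -0.312, 0.004], [-0.312, -0.95, -0.001], [0.005, -0.0, -1.0]]
force: [0.5, -0.1, 1.3]
gripper_width: 0.0598
[-0.0539 -0.007 ] [ 0.44959748 -0.1288907   0.20759982] [ 0.48888665 -0.05511386  1.27528527]
```

View pics/aw.png

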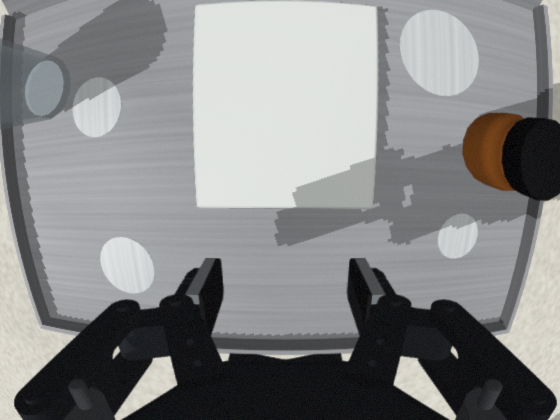

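View pics/as.png

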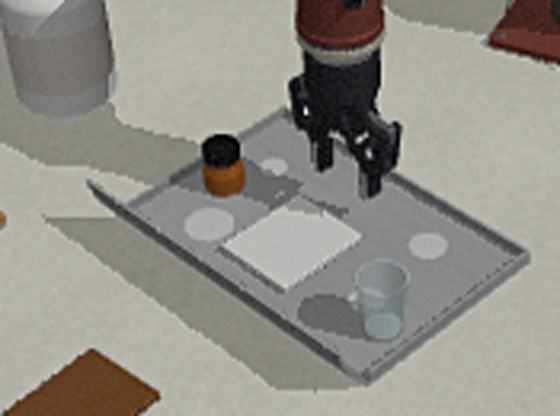

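The wrist view shows the plate square to the hand, its near edge at row 207 and columns 197–375, with the two fingers behind it. I'll compute the gap.

```bash
python3 - <<'E'
from h import *
s=get_state(); d=get_image("wrist")
for uv in [(197,207),(375,207),(195,5),(378,7)]: print(uv,tray(wonz(d,s,uv,.014)))
for uv in [(58,322),(505,324)]: print("lip",uv,tray(wonz(d,s,uv,.016)))
E
```

```text
(197, 207) [-0.0269  0.0396]
(375, 207) [-0.0269 -0.0549]
(195, 5) [0.0808 0.039 ]
(378, 7) [ 0.0798 -0.0549]
lip (58, 322) [-0.1131  0.1603]
lip (505, 324) [-0.1137 -0.1677]
```

```bash
python3 -m crank '[[0,0,10,0,60],[0,0,20,0,60],[0,0,25,0,60],[0,0,27,0,60],[0,0,28,0,60],[0,0,28,0,60],[0,0,28,0,60]]'; python3 - <<'E'
from h import *
s=get_state(); d=get_image("wrist"); cv2.imwrite("pics/b.png",d["frame"][:,:,::-1])
e=get_image("scene"); cv2.imwrite("pics/bs.png",cv2.resize(e["frame"][150:240,200:330,::-1],None,fx=6,fy=6,interpolation=cv2.INTER_CUBIC))
E
```

```text
time_s: 2.83
position: [0.449, -0.1287, 0.1784]
ee_rot: [[0.95, -0.311, 0.003], [-0.311, -0.95, -0.001], [0.003, 0.0, -1.0]]
force: [0.5, -1.1, -0.3]
gripper_width: 0.06
```

View pics/bs.png

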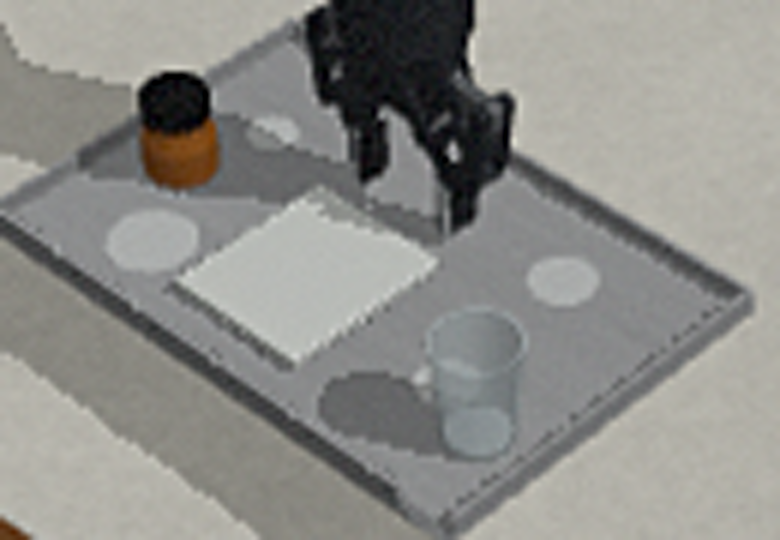

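View pics/b.png

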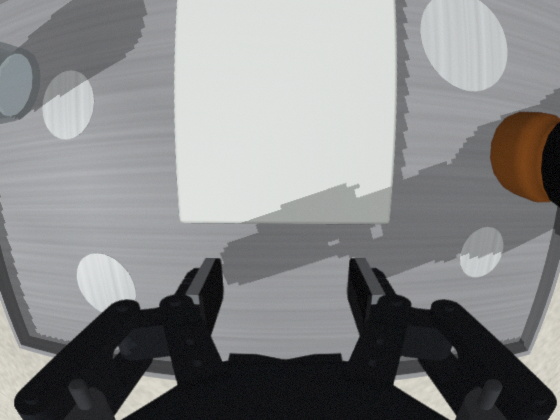

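```bash
python3 -m crank '[[0,0,2,0,60],[0,0,2,0,60],[0,0,2,0,60]]'; python3 -m crank '[[0,0,2,0,60],[0,0,2,0,60],[0,0,2,0,60]]'
```

```text
time_s: 3.18
position: [0.4491, -0.1288, 0.1767]
ee_rot: [[0.95, -0.311, 0.003], [-0.311, -0.95, -0.001], [0.004, 0.0, -1.0]]
force: [-0.6, -0.3, 0.0]
gripper_width: 0.0602
time_s: 3.43
position: [0.4491, -0.1288, 0.1746]
ee_rot: [[0.95, -0.311, 0.003], [-0.311, -0.95, -0.001], [0.003, 0.0, -1.0]]
force: [-0.1, 0.4, 0.0]
gripper_width: 0.0602
```

```bash
python3 -m crank '[[0,0,2,0,60],[0,0,2,0,60],[0,0,2,0,60]]'; python3 -m crank '[[0,0,1,0,60],[0,0,1,0,60]]'
```

```text
time_s: 3.68
position: [0.449, -0.1288, 0.1725]
ee_rot: [[0.95, -0.311, 0.003], [-0.311, -0.95, -0.001], [0.003, 0.0, -1.0]]
force: [-0.1, 0.7, 0.3]
gripper_width: 0.06
time_s: 3.85
position: [0.4491, -0.1287, 0.1724]
ee_rot: [[0.95, -0.311, 0.003], [-0.311, -0.95, -0.001], [0.003, 0.001, -1.0]]
force: [-5.8, 1.6, 16.5]
gripper_width: 0.06
```

Floor contact came at TCP z = 0.1724. I'll lift about 2 mm and start the push.

```bash
python3 -m crank '[[0,0,-2,0,60],[0,0,-2,0,60],[6,0,-2,0,60],[12,0,-2,0,60],[18,0,-2,0,60],[24,0,-2,0,60],[30,0,-2,0,60],[35,0,-2,0,60],[40,0,-2,0,60],[40,0,-2,0,60]]'; python3 - <<'E'
from h import *
s,o=snap("c"); print(tray(s["position"]),s["position"],s["force"])
E
```

```text
time_s: 4.68
position: [0.488, -0.1415, 0.1744]
ee_rot: [[0.95, -0.312, 0.003], [-0.312, -0.95, -0.001], [0.003, 0.0, -1.0]]
force: [-0.2, 0.6, -0.2]
gripper_width: 0.0598
[-0.0135 -0.007 ] [ 0.48801621 -0.14145144  0.17440499] [-0.1563652   0.64982284 -0.23561699]
```

View pics/cw.png

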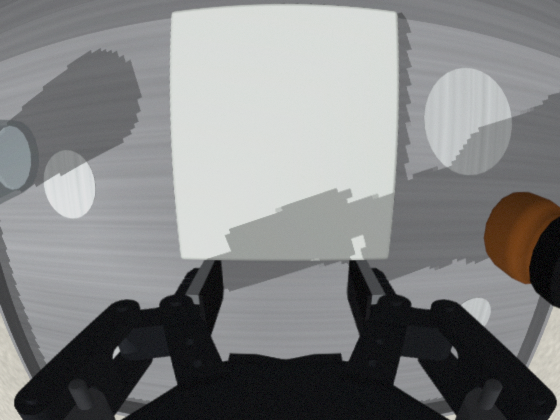

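The fingertips are on the near edge (row 260), the plate is square and its far edge (row 12) is near the foot of the tall side. I'll keep pushing.

```bash
python3 -m crank '[[5,0,0,0,60],[10,0,0,0,60],[15,0,0,0,60],[20,0,0,0,60],[25,0,0,0,60],[30,0,0,0,60],[35,0,0,0,60],[40,0,0,0,60],[45,0,0,0,60],[50,0,0,0,60]]'; python3 - <<'E'
from h import *
s,o=snap("d"); print(tray(s["position"]),s["position"],s["force"])
E
```

```text
time_s: 5.67
position: [0.535, -0.1568, 0.1744]
ee_rot: [[0.95, -0.311, 0.002], [-0.311, -0.95, -0.001], [0.003, 0.001, -1.0]]
force: [-1.5, 1.2, -0.4]
gripper_width: 0.0597
[ 0.036 -0.007] [ 0.53503433 -0.15684024  0.17444545] [-1.48335894  1.22761831 -0.38616415]
```

View pics/dw.png

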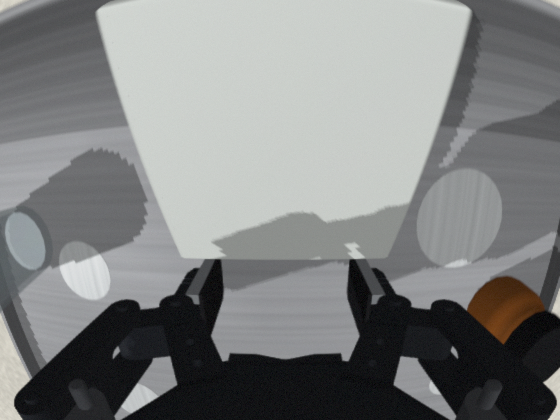

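View pics/ds.png

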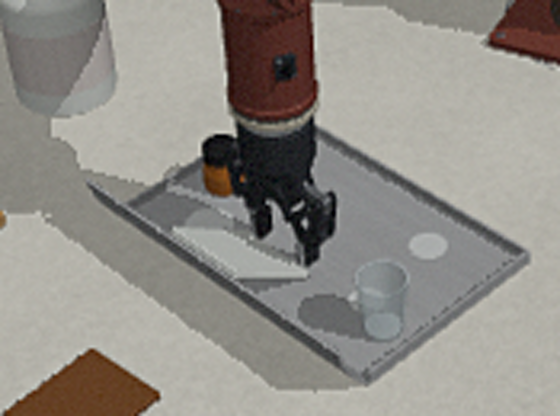

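The plate is climbing evenly, with light forces. I'll continue.

```bash
python3 -m crank '[[5,0,0,0,60],[10,0,0,0,60],[15,0,0,0,60],[20,0,0,0,60],[25,0,0,0,60],[30,0,0,0,60],[30,0,0,0,60]]'; python3 - <<'E'
from h import *
s,o=snap("e"); print(tray(s["position"]),s["position"],s["force"])
E
```

```text
time_s: 6.4
position: [0.5648, -0.1665, 0.175]
ee_rot: [[0.95, -0.312, 0.005], [-0.312, -0.95, -0.002], [0.005, 0.0, -1.0]]
force: [-0.3, 0.1, -0.0]
gripper_width: 0.0598
[ 0.0673 -0.007 ] [ 0.56480478 -0.16654121  0.17500647] [-0.34757385  0.12069625 -0.02378842]
```

View pics/ew.png

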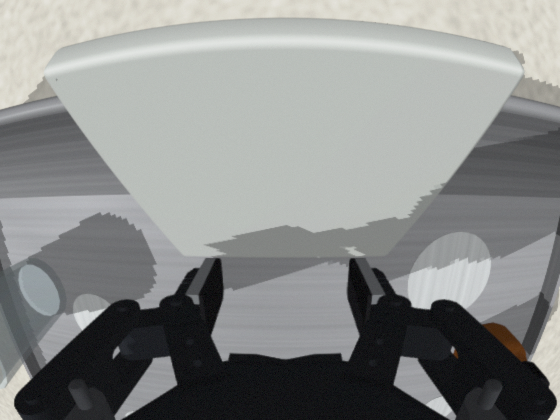

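View pics/es.png

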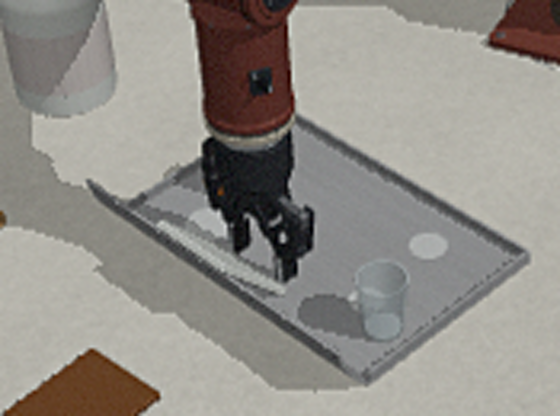

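The plate's upper edge is now past the rim line. I'll push the last stretch slowly, watching force.

```bash
python3 -m crank '[[3,0,0,0,60],[6,0,0,0,60],[9,0,0,0,60],[12,0,0,0,60],[12,0,0,0,60]]'; python3 -m crank '[[2,0,0,0,60],[4,0,0,0,60],[6,0,0,0,60],[6,0,0,0,60]]'; python3 - <<'E'
from h import *
s,o=snap("f"); print(tray(s["position"]),s["position"],s["force"])
E
```

```text
time_s: 6.97
position: [0.5758, -0.1701, 0.175]
ee_rot: [[0.95, -0.312, 0.004], [-0.312, -0.95, -0.002], [0.005, 0.0, -1.0]]
force: [-0.0, -0.4, 0.9]
gripper_width: 0.0604
time_s: 7.3
position: [0.5819, -0.1721, 0.1751]
ee_rot: [[0.95, -0.312, 0.005], [-0.312, -0.95, -0.002], [0.005, 0.0, -1.0]]
force: [-0.2, 0.7, 0.3]
gripper_width: 0.0603
[ 0.0853 -0.007 ] [ 0.58190974 -0.17213813  0.17508504] [-0.19675214  0.71703123  0.28878497]
```

View pics/fw.png

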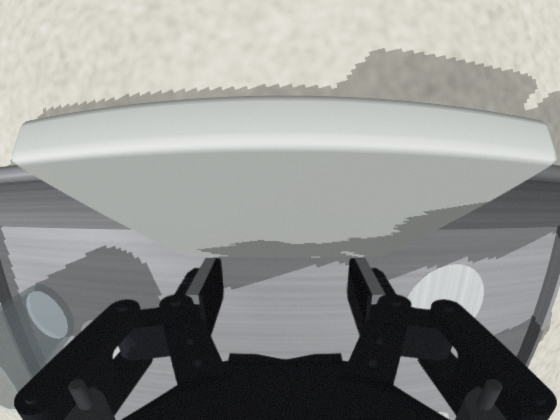

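View pics/fs.png

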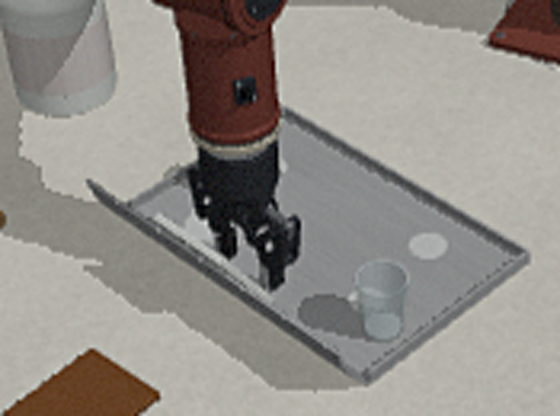

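```bash
python3 -m crank '[[2,0,0,0,60],[4,0,0,0,60],[4,0,0,0,60]]'; python3 -m crank '[[2,0,0,0,60],[4,0,0,0,60],[4,0,0,0,60],[4,0,0,0,60]]'; python3 - <<'E'
from h import *
s,o=snap("g"); print(tray(s["position"]),s["position"],s["force"])
E
```

```text
time_s: 7.7
position: [0.5852, -0.1732, 0.175]
ee_rot: [[0.95, -0.312, 0.003], [-0.312, -0.95, -0.001], [0.003, 0.0, -1.0]]
force: [-4.7, 1.4, 3.9]
gripper_width: 0.0599
time_s: 8.03
position: [0.5867, -0.1735, 0.1744]
ee_rot: [[0.95, -0.311, -0.005], [-0.311, -0.95, 0.0], [-0.005, 0.001, -1.0]]
force: [-16.4, 4.9, 13.5]
gripper_width: 0.0599
[ 0.0903 -0.0068] [ 0.58671572 -0.17350272  0.17443347] [-16.37616741   4.88992133  13.50188861]
```

View pics/gw.png

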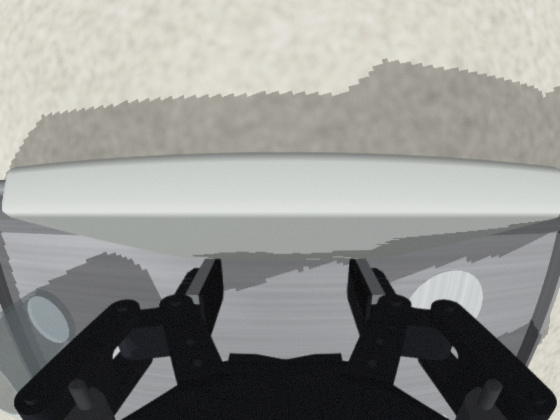

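Force rose to 17 N, so the lower edge is at the foot and the plate stands steeply. I'll back off slowly and look.

```bash
python3 -m crank '[[-3,0,0,0,60],[-6,0,0,0,60],[-9,0,0,0,60],[-12,0,0,0,60],[-18,0,0,0,60],[-24,0,0,0,60],[-30,0,0,0,60],[-36,0,0,0,60],[-36,0,0,0,60]]'; python3 - <<'E'
from h import *
s,o=snap("i"); print(tray(s["position"]),s["position"],s["force"])
E
```

```text
time_s: 8.93
position: [0.5513, -0.162, 0.1746]
ee_rot: [[0.95, -0.311, -0.005], [-0.311, -0.95, 0.0], [-0.005, 0.001, -1.0]]
force: [-0.0, 0.4, -0.1]
gripper_width: 0.0601
[ 0.0531 -0.0068] [ 0.55132043 -0.16195413  0.17456836] [-0.04935888  0.44712629 -0.07725685]
```

View pics/iw.png

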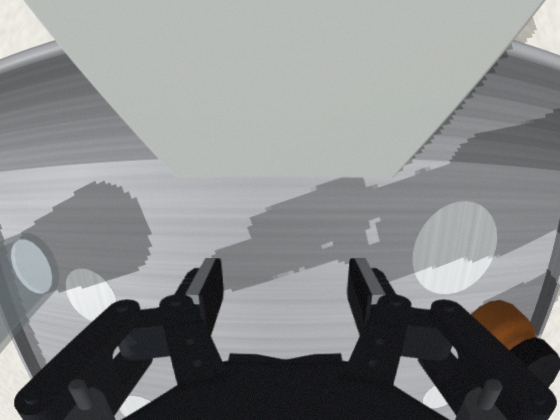

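View pics/is.png

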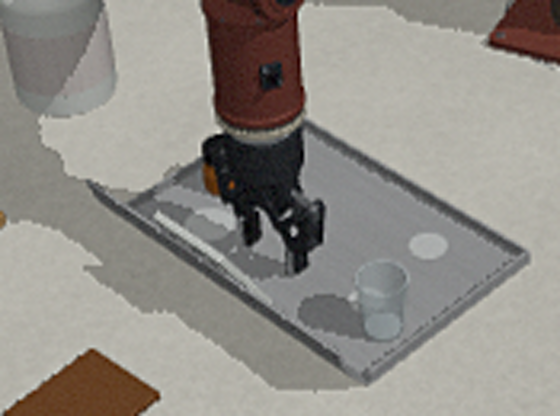

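The plate leans by itself against the tall side, its lower edge at row 177 and columns 173–400. I'll raise the hand, then measure the lean from outside.

```bash
python3 - <<'E'
from h import *
s=get_state(); d=get_image("wrist")
for uv in [(174,177),(287,178),(398,177)]: print(tray(wonz(d,s,uv,.009)))
E
python3 -m crank '[[-20,0,-30,0,60],[-20,0,-70,0,60],[-20,0,-110,0,60],[-20,0,-130,0,60],[-20,0,-130,0,60]]'; python3 - <<'E'
from h import *
s,o=snap("j"); print(tray(s["position"]),s["position"],s["force"])
E
```

```text
[0.1015 0.0416]
[ 0.1004 -0.0079]
[ 0.1015 -0.0566]
time_s: 9.55
position: [0.5361, -0.1564, 0.3106]
ee_rot: [[0.95, -0.311, 0.005], [-0.311, -0.95, -0.002], [0.005, 0.001, -1.0]]
force: [0.8, 0.0, -0.4]
gripper_width: 0.06
[ 0.0368 -0.0063] [ 0.53606549 -0.15642313  0.31063528] [ 0.8176552   0.00567269 -0.36713283]
```

View pics/jw.png

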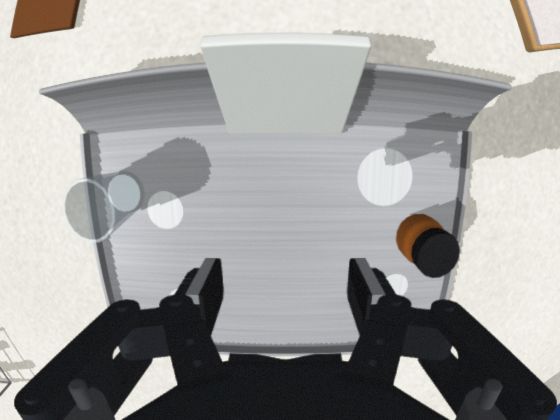

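View pics/js.png

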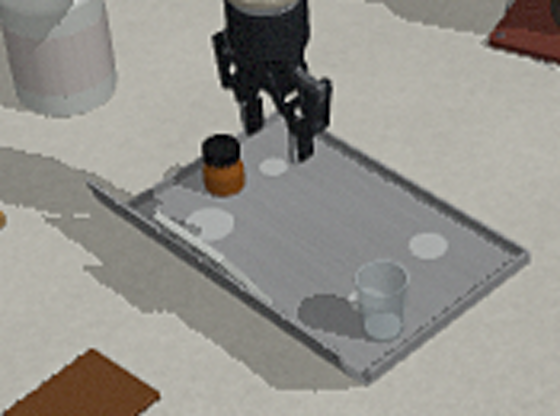

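```bash
python3 - <<'E'
from h import *
s=get_state(); d=get_image("wrist"); t=get_image("top")
for z in (.09,.1,.11): print(z,[tray(wonz(d,s,uv,z)).tolist() for uv in [(285,36),(287,46),(202,38),(369,38)]])
print("rim",[tray(wonz(d,s,uv,.072)).tolist() for uv in [(43,91),(511,88),(120,78),(440,77)]],"foot",[tray(wonz(d,s,uv,.004)).tolist() for uv in [(140,131),(430,133)]])
cv2.imwrite("pics/tj.png",cv2.resize(t["frame"][175:320,245:410,::-1],None,fx=4,fy=4,interpolation=cv2.INTER_CUBIC))
E
```

```text
0.09 [[0.154, -0.007], [0.148, -0.0081], [0.155, 0.0402], [0.1551, -0.0547]]
0.1 [[0.1513, -0.007], [0.1457, -0.008], [0.1523, 0.0376], [0.1524, -0.0521]]
0.11 [[0.1487, -0.007], [0.1433, -0.0079], [0.1496, 0.0351], [0.1497, -0.0495]]
rim [[0.141, 0.1734], [0.1406, -0.1708], [0.1395, 0.1025], [0.1392, -0.1088]] foot [[0.1013, 0.1202], [0.0995, -0.1345]]
```

View pics/tj.png

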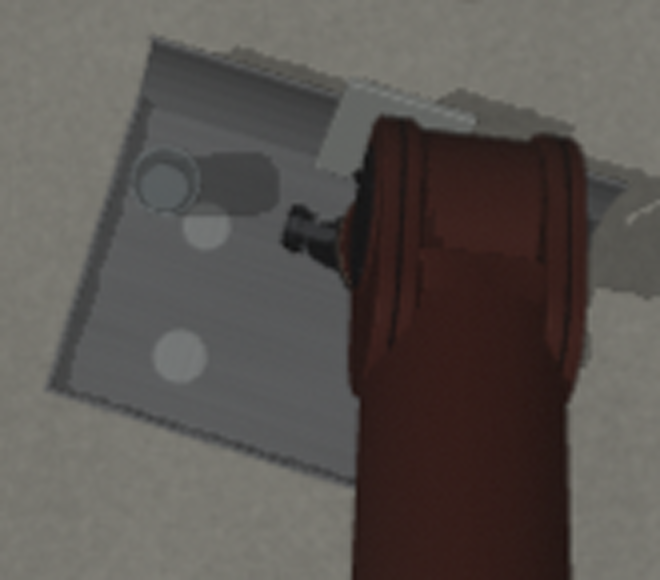

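In my frame (about 4 mm short of the true tray x), the plate's top edge is at x≈0.152 and z≈0.10. It is square, at about 60°. Now I go over it to beyond the rim.

```bash
python3 -m crank '[[0,0,-20,0,60],[0,0,-30,0,60],[30,0,-30,0,60],[65,0,-30,0,60],[100,0,-30,0,60],[130,0,-30,0,60],[150,0,-30,0,60],[163,0,-30,0,60],[163,0,-30,0,60],[163,0,-30,0,60]]'; python3 - <<'E'
from h import *
s,o=snap("k"); print(tray(s["position"]),s["position"],s["force"])
E
```

```text
time_s: 10.63
position: [0.689, -0.2069, 0.3311]
ee_rot: [[0.95, -0.311, -0.008], [-0.311, -0.95, 0.002], [-0.008, 0.001, -1.0]]
force: [-0.6, -0.1, -0.4]
gripper_width: 0.0601
[ 0.1979 -0.0067] [ 0.68898123 -0.20687269  0.33107509] [-0.6109161  -0.10174844 -0.40466779]
```

View pics/kw.png

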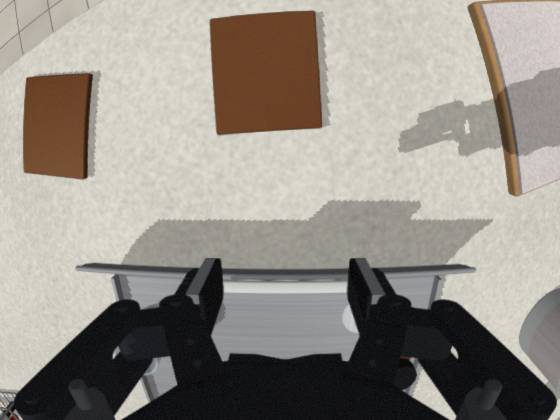

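The plate's top edge (row 288) is visible between the fingers, and the hand is beyond the rim. I'll descend so the tips are between the rim top and the plate's top edge.

```bash
python3 -m crank '[[0,0,30,0,60],[0,0,55,0,60],[0,0,70,0,60],[0,0,77,0,60],[0,0,77,0,60],[0,0,77,0,60]]'; python3 - <<'E'
from h import *
s,o=snap("l"); print(tray(s["position"]),s["position"],s["force"])
E
```

```text
time_s: 11.28
position: [0.6877, -0.2066, 0.2565]
ee_rot: [[0.95, -0.311, -0.006], [-0.311, -0.95, 0.001], [-0.006, 0.001, -1.0]]
force: [1.0, 0.0, 1.2]
gripper_width: 0.0598
[ 0.1965 -0.0068] [ 0.68767827 -0.20655539  0.25646302] [1.03304565 0.03644321 1.18903763]
```

View pics/ls.png

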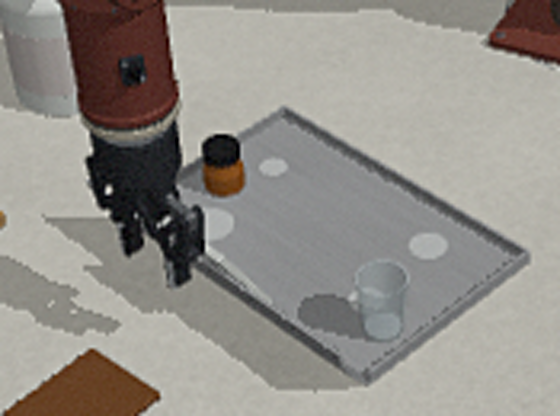

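View pics/lw.png

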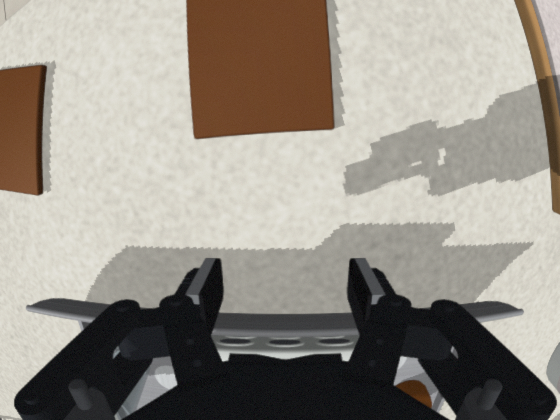

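Wells are visible on the plate's outer face (row 342), and the tips are about 16 mm above the rim. I'll push back toward the tray.

```bash
python3 -m crank '[[-8,0,2,0,60],[-16,0,2,0,60],[-24,0,2,0,60],[-29,0,2,0,60],[-34,0,2,0,60],[-39,0,2,0,60],[-44,0,2,0,60],[-49,0,2,0,60],[-54,0,2,0,60],[-54,0,2,0,60]]'; python3 - <<'E'
from h import *
s,o=snap("m"); print(tray(s["position"]),s["position"],s["force"])
E
```

```text
time_s: 12.27
position: [0.6361, -0.1895, 0.2555]
ee_rot: [[0.95, -0.311, -0.005], [-0.311, -0.95, 0.0], [-0.005, 0.001, -1.0]]
force: [0.5, 0.1, 0.6]
gripper_width: 0.0602
[ 0.1422 -0.0067] [ 0.63606981 -0.18954592  0.25553042] [0.51105981 0.11046807 0.63549008]
```

View pics/ms.png

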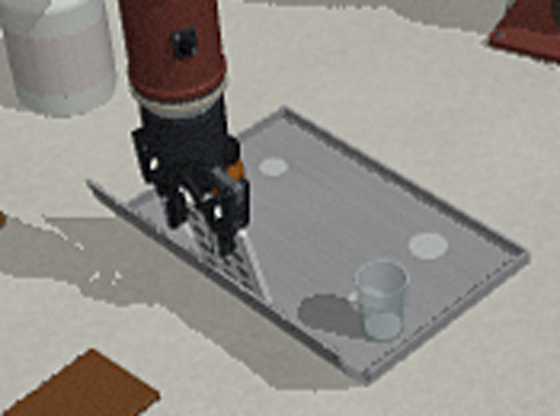

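View pics/mw.png

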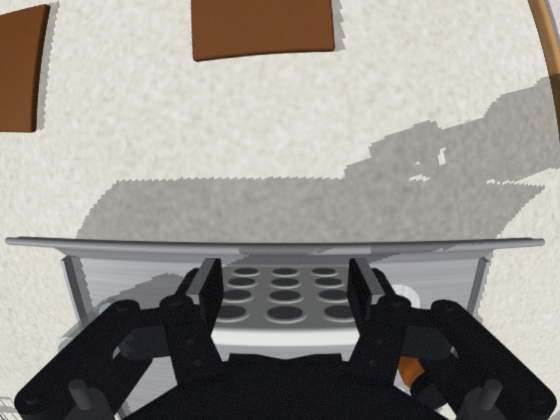

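The plate is rotating up with its wells showing. I'll keep going past the balance point.

```bash
python3 -m crank '[[-5,0,0,0,60],[-10,0,0,0,60],[-15,0,0,0,60],[-20,0,0,0,60],[-25,0,0,0,60],[-30,0,0,0,60],[-35,0,0,0,60],[-35,0,0,0,60],[-35,0,0,0,60]]'; python3 - <<'E'
from h import *
s,o=snap("n"); print(tray(s["position"]),s["position"],s["force"])
E
```

```text
time_s: 13.17
position: [0.6035, -0.179, 0.2559]
ee_rot: [[0.95, -0.311, -0.004], [-0.311, -0.95, -0.0], [-0.004, 0.001, -1.0]]
force: [0.2, 1.1, -0.2]
gripper_width: 0.06
[ 0.1079 -0.0068] [ 0.60347843 -0.17895089  0.25592922] [ 0.16326982  1.07633128 -0.18272794]
```

View pics/ns.png

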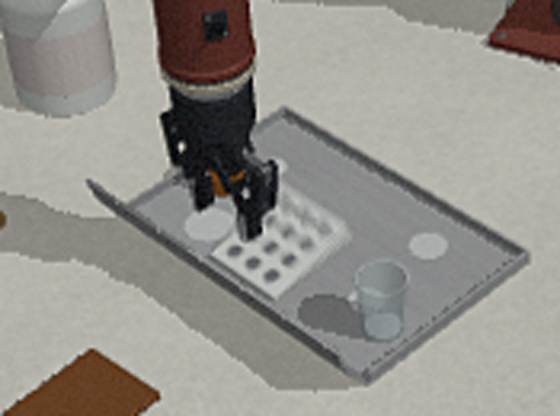

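View pics/nw.png

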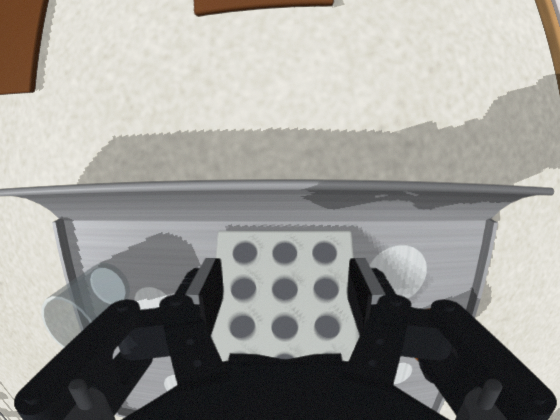

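The plate has fallen into the tray with its wells up. I'll raise the hand, move it clear, and check the final pose.

```bash
python3 -m crank '[[0,0,-40,0,60],[0,0,-80,0,60],[0,0,-120,0,60],[-30,30,-140,0,60],[-60,70,-140,0,60],[-90,100,-140,0,60],[-120,140,-140,0,60],[-140,180,-140,0,60],[-140,210,-140,0,60],[-140,230,-140,0,60],[-140,230,-140,0,60],[-140,230,-140,0,60]]'; python3 - <<'E'
from h import *
s,o=snap("p"); print(tray(s["position"]),s["position"],s["force"])
t=o["top"]["frame"]; cv2.imwrite("pics/pt.png",cv2.resize(t[175:320,230:500,::-1],None,fx=2.9,fy=2.9,interpolation=cv2.INTER_CUBIC))
E
```

```text
time_s: 14.32
position: [0.3987, -0.3558, 0.3965]
ee_rot: [[0.949, -0.315, -0.004], [-0.315, -0.949, -0.0], [-0.003, 0.001, -1.0]]
force: [-0.1, 1.1, 0.0]
gripper_width: 0.0599
[-0.0318 -0.2385] [ 0.39867386 -0.35577503  0.39653   ] [-0.06465953  1.14448681  0.00778155]
```

View pics/pt.png

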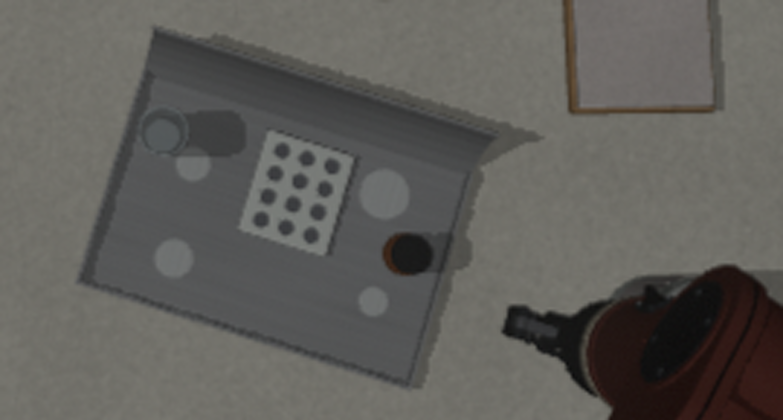

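View pics/pw.png

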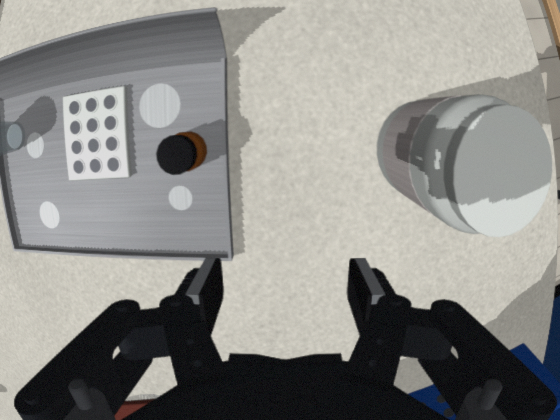

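View pics/ps.png

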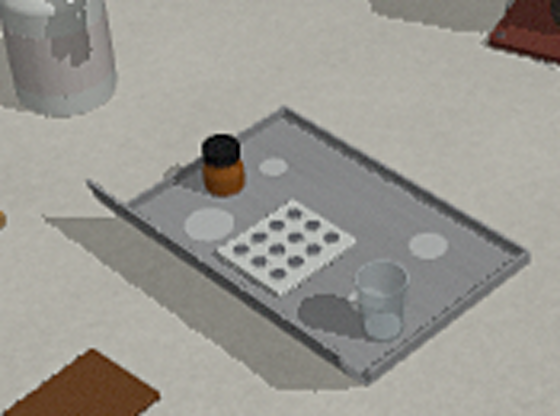

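```bash
python3 - <<'E'
from h import *
d=get_image("top"); s=get_state()
m=platemask(d,100,(300,205,360,268)); cnt=max(cv2.findContours(cv2.morphologyEx(m,cv2.MORPH_OPEN,np.ones((2,2))),0,2)[0],key=cv2.contourArea)
b=cv2.boxPoints(cv2.minAreaRect(cnt)); W=np.array([onz(d,p,.014) for p in b]); print([tray(w).tolist() for w in W],"ctr",tray(W.mean(0)))
w=get_image("wrist"); print("wrist corners",[tray(wonz(w,s,p,.014)).tolist() for p in [(63,97),(124,87),(69,180),(128,177)]])
print("beaker rim",onz(d,(230+163/2.9,175+131/2.9),.068)[:2],"vial",onz(d,(230+412/2.9,175+254/2.9),.055)[:2])
E
```

```text
[[-0.0236, 0.036], [0.0851, 0.0356], [0.0856, -0.0581], [-0.0229, -0.057]] ctr [ 0.031  -0.0109]
wrist corners [[0.0878, 0.0436], [0.0877, -0.0493], [-0.0195, 0.0432], [-0.0191, -0.0488]]
beaker rim [ 0.59250771 -0.01874002] vial [ 0.46736298 -0.26654585]
```

The plate centre is at tray x ≈ 0.03–0.04, its far edge is clear of the cove so it lies flat, and nothing else moved. I'm handing in.

```bash
python3 -c "
from workcell import *
print(job_done())"
```

```text
the job is handed in; nothing more can be done
None
```

The spot plate now lies in the tray with its wells up, and I handed the job in at about 14.5 s of the 51 s allowed. The hand-in reports no verdict.

**What I did:** With two fingertips I pushed the plate's near edge until the plate climbed the tall side and stood leaning there by itself at about 60°. I then went over the rim and pushed its upper edge back, so it fell over into the tray. The hand finished raised and well clear.

**Last checks:**
- **Plate:** All twelve wells are visible. Its centre is at about x = 0.031 to 0.034 m and y = -0.011 to -0.003 m in my tray frame, well inside the limits. Its far edge is about 15 mm short of the foot of the tall side, so I take it to be flat on the floor. I had no direct measurement of its tilt.
- **Other objects:** The beaker and amber jar measure within about 2 mm of their first positions. I only checked the big jar by eye; it stands upright and looks unmoved.
- **Forces:** The largest wrist force I read was about 22 N, as the lower edge reached the foot of the tall side. Forces were only read at the end of each move.

**Disagreement:** My tray frame reads about 4 mm short in x against the later wrist views, and the top and wrist views differ by about 8 mm in the plate's y. Neither is large enough to matter for the limits.

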